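# Turn the tube rotator to its loading position

### The arm

A 7-joint arm with a two-finger parallel gripper is mounted at the origin on the work surface. World frame = base frame: x ahead of the robot, y to its left, z up, the work surface at z = 0. Lengths are in mm, angles in rad, forces in N, time in s.
With the tool pointing down it reaches from about 400 to 850 mm from the base axis. Payload 4.4 kg.
Tool frame: the origin (TCP) lies midway between the tips of the shut fingers; the grasp point (between the pads) lies 19 mm behind it (r.grasp_offset is the x of the grasp point in the tool frame, in mm); x points along the fingers, y is the direction in which the jaws open and shut, and the axes are right-handed (so a half turn about x gives the same grasp; the last joint's range is limited). The gripper opens to 94 mm and grips with 3 to 60 N. Pads are 16 mm wide; open, the fingers measure 119 mm over their backs; the gripper's body (75 mm by 177 mm) begins 78 mm behind the grasp point.
Start: joints at [-1.365, 0.628, 0.038, 1.517, -0.027, 0.996, -0.02], TCP at [174.477, 626.16, 205.478] pointing down, gripper open.
Joint ranges: [-3.06, 3.06], [-0.37, 2.12], [-1.25, 1.32], [0.18, 2.47], [-1.1, 4.24], [0.23, 1.98], [-2.94, 2.94]. Speed limits (rad/s): [2.57, 2.57, 3.14, 3.14, 3.14, 3.14, 3.14].

### API

Orientations are given as a unit quaternion [x, y, z, w].
In Python, from station import telemetry, cams, r gives the robot as it stands. The module is installed in compiled form; this text tells all that it offers.
- The arm moves only by the shell command python3 -m inch 'ROWS' [OPENING] [FORCE]. ROWS is JSON, a list of rows, each an object of numbers: "x", "y", "z": the shift along the world's x, y, z in units of 0.8 m (1.0 is 0.8 m); "rx", "ry", "rz": the turn, a rotation vector about the world's x, y, z in units of 0.5 rad (1.0 is 0.5 rad). In form: [{"x": .., "y": .., "z": .., "rx": .., "ry": .., "rz": ..}, ...]. A call has 1 to 5 rows; each row shifts and turns the commanded pose from where the row before left it; what a row does not reach is not made up. A row lasts 1/12 s, in which the tool goes at most 41.7 mm and 7.16 degrees, less where a joint would pass 70% of its speed; a pose out of reach is approached as far as the arm can. A call with a number of a shift or a turn outside -1 to 1 is refused whole. A call with a gripper value outside its range is refused whole. OPENING is the opening, from 0 (shut) to 1 (fully open), set as the call begins (- or left out, the last holds). The fingers move at their own pace and stop on an object; FORCE is the grip in N (left out, the last holds). Time passes only in rows, so rows that do not move let the fingers close. It gives the time, the measured TCP pose, the force and the opening at its end, in the units of the state.
- telemetry.observe(): the state, without advancing time (a new reading comes with each control period).
- cams.grab_frame(name): name is "scene" or "top"; returns a dict with "color" (400x640x3 uint8, blue, green, red), "range_z" (400x640 float32, mm along the optical axis (not along the pixel's ray), 0 where there is no reading), "K" (3x3 intrinsics, pixels), "eye" and "orientation" of the camera in the world. Camera axes: x right, y down, z forward; pixel columns grow to the right and rows downward; lengths in mm; the calibration is good to about 2 mm. A picture is of the moment at which its call begins.
- r.hand_in(): hands the job in, once; it reports no verdict.
The state is a dict: "clock": time; "qpos": joint angles; "qvel": joint speeds; "joint_torque": joint torques, N m; "ee_pos": TCP position; "tcp_rot": TCP orientation; "contact_force": force on the tool from outside, world axes, zero at the start; "ft_torque": the same for the moment, N m; "width": finger opening in mm.
Only numpy, scipy, OpenCV 4.12 (cv2) and the standard library are available. Lean on these libraries where they do the work, as an engineer would, in place of code of your own. Each camera call takes 0.05 s, during which the arm holds its last target.

### The job

The tube rotator on the bench is switched off and its six-spoke wheel has stopped with the one empty clip down below. Push the wheel round gently with the fingertips, spoke after spoke, until the spoke with the empty clip points straight up, ready for loading, and leave it there. The rotator itself stays standing where it is, and so does everything else on the bench.

Things in the scene. Friction and masses are not known exactly. Their poses are not given: they have to be found in the camera images.
- rotator: Loose 4 kg black unit on rubber feet; origin: centre of its underside, z up, x roughly away from the robot. Base plate 200 (x) by 170 mm, 18 mm high; upright drive housing 120 mm wide (y), from x = -92 to -8 mm, 203 mm high. The wheel stands upright beyond the housing, in the plane x = 50 mm, its axle along x. It tips if its top is pushed sideways with over about 12 N.
- rotor (a joint): Angle of the wheel about the rotator's x, rad. 0 or a whole turn (6.283) = empty clip straight up; growing = the wheel's top goes towards the rotator's -y; at q the empty clip lies in direction (0, -sin q, cos q) of the rotator's frame. Turns both ways without stops; steady friction of 0.12 N m (1.5 N at the spoke ends): stays where it is left, hardly coasts.
- hub (a point): Wheel centre, on the axle, 165 mm above the bench. No rim: six spokes 60 degrees apart on a hub 48 mm in diameter, 26 mm thick; bars 10 mm wide, 14 mm along the axle, reaching 88 mm out. Five end in a white tube fixed crosswise (part of the wheel), 16-19 mm in diameter, 27 mm either side of the wheel's plane, axis 98 mm out. Outermost points 110 mm out; 80 mm free between tubes.
- loading_clip (a point): Middle of the empty clip, 98 mm from the wheel's centre, at the end of the only spoke without a tube: an open grey fork of two prongs, 26 mm wide over the prongs, 18 mm along the axle, ending 110 mm from the centre. It turns with the wheel; its z axis points outwards along the spoke. A spoke that leans back against the finger can jam if pushed straight: follow its arc.
- bottle: Bystander: brown bottle, 64 mm in diameter, 125 mm high, beside the rotator on its +y side; origin at the centre of its underside.
- jar: Bystander: white jar with a cap, 56 mm in diameter, 70 mm high, beside the rotator on its -y side; origin at the centre of its underside.
- tip_box: Bystander: blue box of pipette tips, 85 by 115 mm, 51 mm high, beyond the wheel; origin at the centre of its underside.
- well_plate: Bystander: white 24-well plate, 86 by 128 mm, 14 mm high, beyond the wheel; origin at the centre of its underside.

How it is judged (in metres and radians):
At the end, for the whole second after the job is handed in: The spoke with the empty clip points straight up within 0.12 rad (7 degrees) and the wheel is at rest; the rotator stands upright within 25 mm of where it began; every bystander stands within 25 mm of where it began (angle between loading_clip's own z axis and vertical below 0.12 rad and velocity of joint rotor between -0.05 and 0.05 rad/s and distance of each of rotator, bottle, jar, tip_box, well_plate from where it was at the start of the episode below 0.025 m and angle between rotator's own z axis and vertical below 0.05 rad and angle between each of bottle, jar, tip_box, well_plate's own z axis and vertical below 0.2 rad); the robot touches nothing.
It fails at once if the rotator is shoved, lifted or carried more than 25 mm, or tipped more than 0.12 rad (distance of rotator from where it was at the start of the episode above 0.025 m or angle between rotator's own z axis and vertical above 0.12 rad).
It fails at once if the rotator or its wheel is struck or squeezed by the fingers with more than 50 N (contact force between rotator and the fingers above 50 N).
It fails at once if a bystander is moved more than 25 mm, lifted or tipped (distance of any of bottle, jar, tip_box, well_plate from where it was at the start of the episode above 0.025 m or angle between any of bottle, jar, tip_box, well_plate's own z axis and vertical above 0.2 rad).
It also fails if it takes over 72 s, if anything falls off the work surface, if the arm or the gripper's body presses on something with over 40 N, if the wrist force passes 120 N, or if a joint passes its speed limit or range.

## Working session

There is one attempt and no reset: what is moved stays moved. The work goes in short steps, Python scripts to look and compute and a shell command to move; the robot and the scene stay as the last step left them, time stands still between calls to the robot, and variables do not carry over. Pictures are saved under pics/ and viewed, and the job is handed in when it is done.

```bash
mkdir -p pics; cat > h.py <<'E'
import numpy as np, cv2
from scipy.spatial.transform import Rotation as R
from station import telemetry, cams, r
def grab(n, save=None):
    f=cams.grab_frame(n)
    if save: cv2.imwrite('pics/'+save, f['color'])
    return f
def rot(f):
    o=np.array(f['orientation'],float)
    return o if o.shape==(3,3) else R.from_quat(o).as_matrix()
def cloud(f):
    K=np.array(f['K']);z=f['range_z'];v,u=np.mgrid[:z.shape[0],:z.shape[1]]
    p=np.stack([(u-K[0,2])/K[0,0]*z,(v-K[1,2])/K[1,1]*z,z],-1)
    P=p@rot(f).T+np.array(f['eye']); P[z<=0]=np.nan
    return P
def proj(f,X):
    K=np.array(f['K']);c=(np.atleast_2d(X)-np.array(f['eye']))@rot(f)
    return np.c_[K[0,0]*c[:,0]/c[:,2]+K[0,2],K[1,1]*c[:,1]/c[:,2]+K[1,2]]
E
python3 - <<'E'
from h import *
for n in('scene','top'):
    f=grab(n,n+'0.png'); print(n,f['K'],f['eye'],f['orientation'])
    np.savez('pics/'+n+'0.npz',P=cloud(f))
s=telemetry.observe(); print(s)
E
```

```text
scene [[366.47116404   0.         324.95231003]
 [  0.         366.47116404 200.95277072]
 [  0.           0.           1.        ]] [1004.45898055 -289.68619     957.23178827] [ 0.88150379  0.38256047 -0.10319149 -0.25680745]
top [[384.63037277   0.         325.47143828]
 [  0.         384.63037277 202.62132445]
 [  0.           0.           1.        ]] [ 561.15164805   51.27127611 1145.76457225] [-0.69612851  0.71638544 -0.04377606  0.01675267]
{'clock': 0.1, 'qpos': array([-1.36480387,  0.62922208,  0.03848614,  1.5182336 , -0.0269766 ,
        0.99630051, -0.01997458]), 'qvel': array([-0.00025998, -0.00184607, -0.00018005, -0.00212916,  0.00096002,
       -0.00027327,  0.0005116 ]), 'joint_torque': array([ 3.29361537e-03, -5.50791550e+01,  1.14796054e+00, -1.87116927e+01,
       -5.20131318e-02,  1.91598275e-02,  3.94206063e-05]), 'ee_pos': array([174.34328452, 625.58049052, 204.67829497]), 'tcp_rot': array([ 0.09521717,  0.70064595, -0.09637423,  0.70052906]), 'contact_force': array([-0.38049904, -0.01601487, -0.46448309]), 'ft_torque': array([-0.00188127,  0.0279391 ,  0.023961  ]), 'width': 94.38649674337474}
```

View pics/scene0.png

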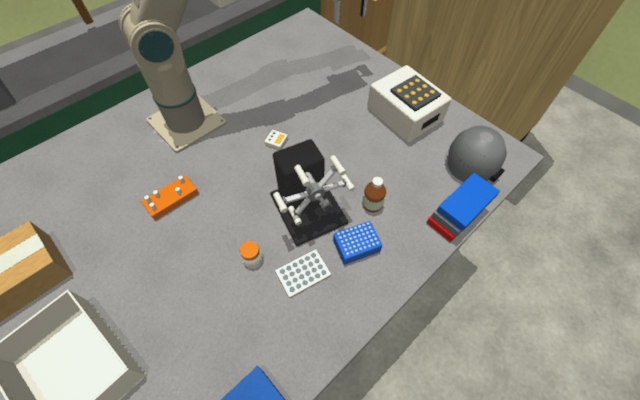

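View pics/top0.png

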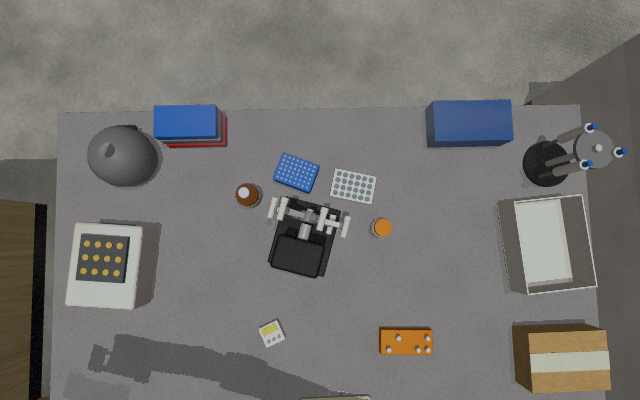

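```bash
python3 - <<'E'
from h import *
fs=grab('scene');ft=grab('top')
for f in(fs,ft):
    print(proj(f,[[174,626,205],[0,0,0],[0,0,300]]))
P=cloud(fs);Q=cloud(ft)
for u,v in[(92,355),(130,350),(245,375)]: print(Q[v,u])
for u,v in[(360,70),(230,115),(185,110),(165,45)]: print(P[v,u])
np.set_printoptions(precision=1,suppress=True)
# workspace crops
cv2.imwrite('pics/sc.png',cv2.resize(fs['color'][110:310,220:420],(800,800))[:600])
cv2.imwrite('pics/tc.png',cv2.resize(ft['color'][140:290,220:420],(800,600)))
E
```

```text
[[349.16858275  18.782218  ]
 [186.07395681 121.40975347]
 [153.8423646   46.12861194]]
[[ 64.80856044 413.04286484]
 [334.55331271 433.05593603]
 [343.31226877 507.01134541]]
[242.5710207  683.0868041   -5.11033119]
[253.61038781 574.50757728   0.65172528]
[170.96313158 250.91638081   0.79195811]
[224.56544125 656.57498377   1.58908916]
[ 76.38903188 133.77393147  -2.50903379]
[ 63.5450486   -6.93228009 104.21021691]
[ 66.31870503  10.13599913 333.10591449]
```

View pics/sc.png

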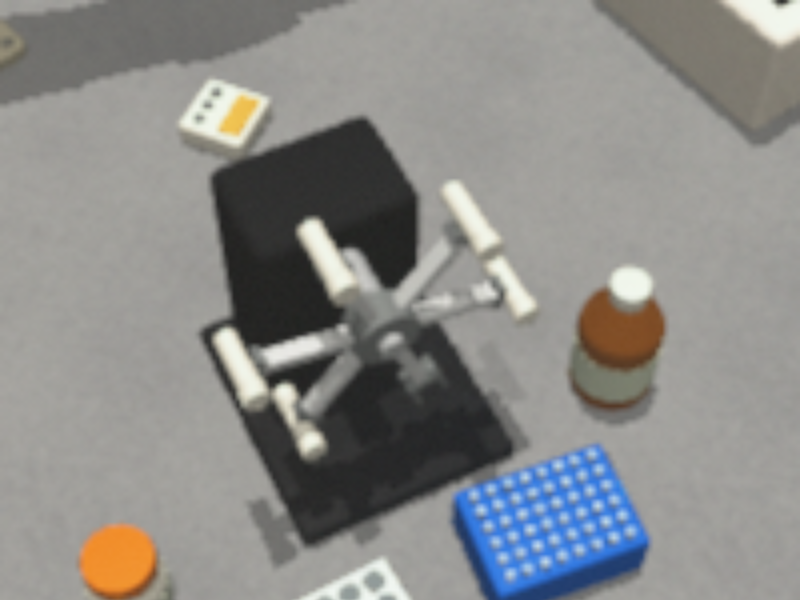

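View pics/tc.png

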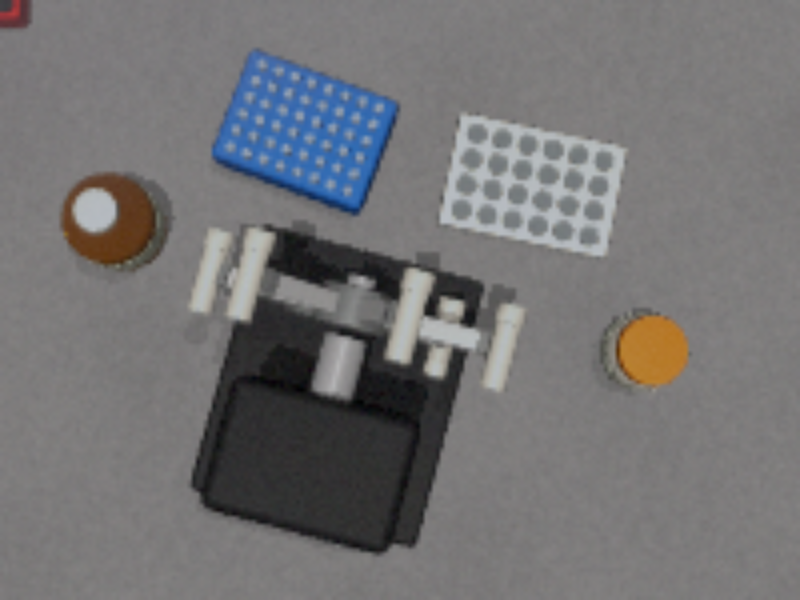

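```bash
python3 - <<'E'
from h import *
np.set_printoptions(precision=1,suppress=True)
fs=grab('scene');ft=grab('top')
P=cloud(fs);Q=cloud(ft)
# housing top
m=(abs(Q[...,2]-203)<6)&(ft['color'].max(-1)<70); m[:, :220]=0;m[:,420:]=0
pts=Q[m][:,:2].astype(np.float32); rect=cv2.minAreaRect(pts); print('housing top',m.sum(),rect,Q[m][:,2].mean())
m2=(abs(P[...,2]-203)<6)&(fs['color'].max(-1)<70); m2[:, :250]=0;m2[:,400:]=0;m2[:120]=0;m2[230:]=0
rect2=cv2.minAreaRect(P[m2][:,:2].astype(np.float32)); print('scene',m2.sum(),rect2,P[m2][:,2].mean())
m=(abs(Q[...,2]-18)<6)&(ft['color'].max(-1)<60); m[:, :220]=0;m[:,420:]=0
print('base',cv2.minAreaRect(Q[m][:,:2].astype(np.float32)),m.sum())
for nm,f,C in(('s',fs,P),('t',ft,Q)):
    c=f['color'].astype(int); 
    w=(c.min(-1)>150)&(C[...,2]>30); w[:, :220]=0;w[:,420:]=0;w[:120]=0;w[290:]=0
    n,l,st,ce=cv2.connectedComponentsWithStats(w.astype(np.uint8))
    for i in range(1,n):
        if st[i,4]>8:
            X=C[l==i]; print(nm,ce[i],st[i,4],X.mean(0),X.min(0),X.max(0))
E
```

```text
housing top 1613 ((514.0770263671875, 86.7774429321289), (118.10076141357422, 83.64415740966797), 73.75325775146484) 201.45533719057894
scene 988 ((540.8882446289062, 80.74675750732422), (116.1051025390625, 131.73324584960938), 74.4293441772461) 201.66918982950293
base ((562.42626953125, 71.88569641113281), (169.39169311523438, 199.3461456298828), 73.4203872680664) 1434
s [337.  163.7] 116 [628.2 119.7 246.1] [598.1 106.8 239.6] [654.  134.6 250.1]
s [303.6 174.9] 171 [595.3  40.3 240.1] [554.   14.4 173.4] [627.2  85.  266.8]
s [325.2 177.4] 90 [619.2  89.6 207.8] [608.8  71.2 184.5] [628.7 107.4 227.6]
s [347.4 181.6] 81 [642.  150.6 154.7] [615.5 138.6 149.3] [662.9 164.9 160.5]
s [376.9 180.6] 80 [681.8 230.7 123.9] [667.3 216.7 118.3] [695.3 245.4 128.5]
s [340.2 182.3] 29 [631.4 134.1 156.1] [623.2 125.5 151.9] [638.4 142.  159.2]
s [329.7 185.4] 44 [622.1 104.  161.5] [611.5  87.8 157.2] [630.5 119.9 164.9]
s [279.6 201. ] 114 [584.5 -32.6 188.1] [556.1 -47.3 176.5] [608.8 -19.2 193.3]
s [317.6 194.6] 9 [626.8  56.2 172.3] [623.7  50.5 169. ] [628.7  60.6 175.9]
s [293.5 196.9
[... 157 characters left out ...]
5] 12 [595.7  11.4 110.5] [591.9   6.6 105.8] [598.9  16.  115.4]
t [243.3 192.2] 85 [682.  228.  124.1] [669.2 215.5 119.6] [695.5 241.9 128.1]
t [271.8 207.1] 97 [638.  150.5 154.7] [612.4 139.2 148.9] [663.9 163.4 159.4]
t [281.5 207.9] 129 [628.6 119.2 242.5] [602.4 105.4 154.8] [653.8 137.3 250.7]
t [325.4 219.8] 195 [597.8  16.  233.4] [573.9 -19.3 174.6] [626.6  37.6 268.2]
t [332.8 216.2] 16 [612.9  -9.   97.3] [607.8 -15.3  93.1] [616.4  -1.7 102.3]
t [345.4 226.1] 109 [582.8 -34.5 188.9] [555.9 -47.2 183.3] [607.9 -22.8 194.1]
t [304.  230.9] 51 [574.   69.1 177.9] [558.9  61.1 174. ] [591.3  76.9 181.6]
t [328.9 230. ] 27 [575.5   2.8  96.5] [567.4  -3.3  93.9] [583.8   8.1  99.4]
```

```bash
cat >> h.py <<'E'
YAW=np.deg2rad(-16.3); ORG=np.array([562.3,72.3,0.])
XR=np.array([np.cos(YAW),np.sin(YAW),0]);YR=np.array([-np.sin(YAW),np.cos(YAW),0])
HUB=ORG+50*XR+np.array([0,0,165.])
def w2r(p): # world -> wheel coords (x off plane, y', z rel hub)
    d=np.asarray(p)-HUB; return np.array([d@XR,d@YR,d[...,2]])
def r2w(x,y,z): return HUB+x*XR+y*YR+np.array([0,0,z])
def state():
    s=telemetry.observe(); A=R.from_quat(s['tcp_rot']).as_matrix()
    print('t',round(s['clock'],2),'tcp',s['ee_pos'].round(1),'wheel xyz',w2r(s['ee_pos']).round(1),'F',s['contact_force'].round(1),'w',round(s['width'],1),'q',s['qpos'].round(2))
    return s,A
E
python3 - <<'E'
from h import *
s,A=state(); print(A.round(3)); print(HUB)
print('start pt',r2w(0,95,125), (r2w(0,95,125)-s['ee_pos'])/800)
# desired: tool x=-z, tool y = +-YR or +-XR
for y in(YR,-YR,XR,-XR):
    B=np.c_[[0,0,-1],y,np.cross([0,0,-1],y)]
    print((R.from_matrix(B)*R.from_matrix(A).inv()).as_rotvec())
print(proj(grab('scene'),[r2w(0,95,125),r2w(0,0,0),r2w(0,98*np.sin(np.deg2rad(160)),-98*np.cos(np.deg2rad(20))),r2w(0,98*np.sin(np.deg2rad(40.8)),98*np.cos(np.deg2rad(40.8)))]))
E
```

```text
t 0.3 tcp [174.4 625.9 205.2] wheel xyz [-577.7  422.5   40.2] F [0.4 0.2 0.5] w 94.0 q [-1.36  0.63  0.04  1.52 -0.03  1.   -0.02]
[[-0.     0.268  0.963]
 [-0.001  0.963 -0.268]
 [-1.    -0.001  0.   ]]
[610.2902646   58.26666455 165.        ]
start pt [636.95360195 149.44816729 290.        ] [ 0.57816639 -0.59562029  0.10602186]
[ 0.00059724 -0.00016084 -0.01268869]
[2.51631971e-04 9.34371884e-04 3.12890381e+00]
[ 3.43344723e-04 -5.96432341e-04 -1.58348497e+00]
[5.94368053e-04 3.42156386e-04 1.55810758e+00]
[[349.27641342 147.64627516]
 [313.83810202 191.72111217]
 [324.84673254 205.32513324]
 [336.83995414 165.42942366]]
```

```bash
python3 -m inch '[{"z":0.05},{"z":0.05},{"z":0.05},{"z":0.05},{"z":0.03}]' 0 10
for i in 1; do python3 -m inch '[{"x":0.034,"y":-0.034},{"x":0.034,"y":-0.034},{"x":0.034,"y":-0.034},{"x":0.034,"y":-0.034},{"x":0.034,"y":-0.034}]'; done
python3 -m inch '[{"x":0.034,"y":-0.034},{"x":0.034,"y":-0.034},{"x":0.034,"y":-0.034},{"x":0.034,"y":-0.034},{"x":0.034,"y":-0.034}]'
python3 -c "from h import *; state()"
```

```text
t 0.35 tcp [174.4 626.  205.3] wheel xyz [-577.7  422.6   40.3] F [ 0.2 -0.4 -0.1] w 93.7 q [-1.36  0.63  0.04  1.52 -0.03  1.   -0.02]$[0]: bad value
$[0]: bad value
$[0]: bad value
```

```bash
python3 -m inch '[{"x":0,"y":0,"z":0.05,"rx":0,"ry":0,"rz":0},{"x":0,"y":0,"z":0.05,"rx":0,"ry":0,"rz":0},{"x":0,"y":0,"z":0.05,"rx":0,"ry":0,"rz":0},{"x":0,"y":0,"z":0.05,"rx":0,"ry":0,"rz":0},{"x":0,"y":0,"z":0.03,"rx":0,"ry":0,"rz":0}]' 0 10
python3 -c "from h import *; state()"
```

```text
clock: 0.77
ee_pos: [174.8, 627.2, 394.5]
tcp_rot: [0.098, 0.7, -0.094, 0.701]
contact_force: [-0.4, 1.0, -0.1]
width: 64.1
t 0.77 tcp [174.8 627.2 394.5] wheel xyz [-577.6  423.8  229.5] F [-0.4  1.  -0.1] w 64.1 q [-1.37  0.5   0.05  1.21 -0.03  1.42 -0.02]
```

Works with all keys. Now across, in three calls.

```bash
python3 -m inch '[{"x":0.034,"y":-0.034,"z":0,"rx":0,"ry":0,"rz":0},{"x":0.034,"y":-0.034,"z":0,"rx":0,"ry":0,"rz":0},{"x":0.034,"y":-0.034,"z":0,"rx":0,"ry":0,"rz":0},{"x":0.034,"y":-0.034,"z":0,"rx":0,"ry":0,"rz":0},{"x":0.034,"y":-0.034,"z":0,"rx":0,"ry":0,"rz":0}]'
python3 -m inch '[{"x":0.034,"y":-0.034,"z":0,"rx":0,"ry":0,"rz":0},{"x":0.034,"y":-0.034,"z":0,"rx":0,"ry":0,"rz":0},{"x":0.034,"y":-0.034,"z":0,"rx":0,"ry":0,"rz":0},{"x":0.034,"y":-0.034,"z":0,"rx":0,"ry":0,"rz":0},{"x":0.034,"y":-0.034,"z":0,"rx":0,"ry":0,"rz":0}]'
python3 -m inch '[{"x":0.034,"y":-0.034,"z":0,"rx":0,"ry":0,"rz":0},{"x":0.034,"y":-0.034,"z":0,"rx":0,"ry":0,"rz":0},{"x":0.034,"y":-0.034,"z":0,"rx":0,"ry":0,"rz":0},{"x":0.034,"y":-0.034,"z":0,"rx":0,"ry":0,"rz":0},{"x":0.0,"y":0.0,"z":0,"rx":0,"ry":0,"rz":0}]'
python3 - <<'E'
from h import *
s,A=state(); print(A.round(3)); print('to go',(r2w(0,110,130)-s['ee_pos']).round(1),((r2w(0,110,130)-s['ee_pos'])/800).round(3))
E
```

```text
clock: 1.18
ee_pos: [311.4, 488.7, 389.7]
tcp_rot: [0.096, 0.701, -0.096, 0.701]
contact_force: [0.4, 0.2, 0.1]
width: 30.5
clock: 1.6
ee_pos: [447.5, 352.6, 389.7]
tcp_rot: [0.096, 0.701, -0.096, 0.701]
contact_force: [-0.5, 0.3, -0.1]
width: 0.6
clock: 2.02
ee_pos: [560.8, 236.2, 389.1]
tcp_rot: [0.098, 0.698, -0.102, 0.702]
contact_force: [-0.7, -1.7, 0.1]
width: 0.8
t 2.02 tcp [560.8 236.2 389.1] wheel xyz [-97.5 156.9 224.1] F [-0.7 -1.7  0.1] w 0.8 q [-0.57  0.44  0.19  1.35 -0.08  1.36  0.91]
[[ 0.004  0.28   0.96 ]
 [-0.006  0.96  -0.28 ]
 [-1.    -0.005  0.005]]
to go [ 80.4 -72.3 -94.1] [ 0.1   -0.09  -0.118]
```

```bash
python3 -m inch '[{"x":0.033,"y":-0.03,"z":0,"rx":0,"ry":0,"rz":0},{"x":0.033,"y":-0.03,"z":0,"rx":0,"ry":0,"rz":0},{"x":0.033,"y":-0.03,"z":-0.02,"rx":0,"ry":0,"rz":0},{"x":0,"y":0,"z":-0.04,"rx":0,"ry":0,"rz":0},{"x":0,"y":0,"z":-0.04,"rx":0,"ry":0,"rz":0}]'
python3 -m inch '[{"x":0,"y":0,"z":-0.018,"rx":0,"ry":0,"rz":0},{"x":0,"y":0,"z":0,"rx":0,"ry":0,"rz":0}]'
python3 - <<'E'
from h import *
s,A=state(); print('to go',((r2w(0,108,66)-s['ee_pos'])/800).round(3))
f=grab('scene')
cv2.imwrite('pics/s1.png',cv2.resize(f['color'][90:240,220:420],(800,600)))
E
```

```text
clock: 2.43
ee_pos: [636.6, 170.5, 309.1]
tcp_rot: [0.097, 0.699, -0.098, 0.702]
contact_force: [0.3, -0.1, -0.7]
width: 0.7
clock: 2.6
ee_pos: [631.9, 172.9, 290.7]
tcp_rot: [0.095, 0.703, -0.097, 0.698]
contact_force: [-0.6, -0.1, 0.2]
width: 0.5
t 2.6 tcp [631.9 172.9 290.7] wheel xyz [-11.4 116.1 125.7] F [-0.6 -0.1  0.2] w 0.5 q [-0.42  0.58  0.19  1.38 -0.11  1.2   1.08]
to go [ 0.011 -0.014 -0.075]
```

View pics/s1.png

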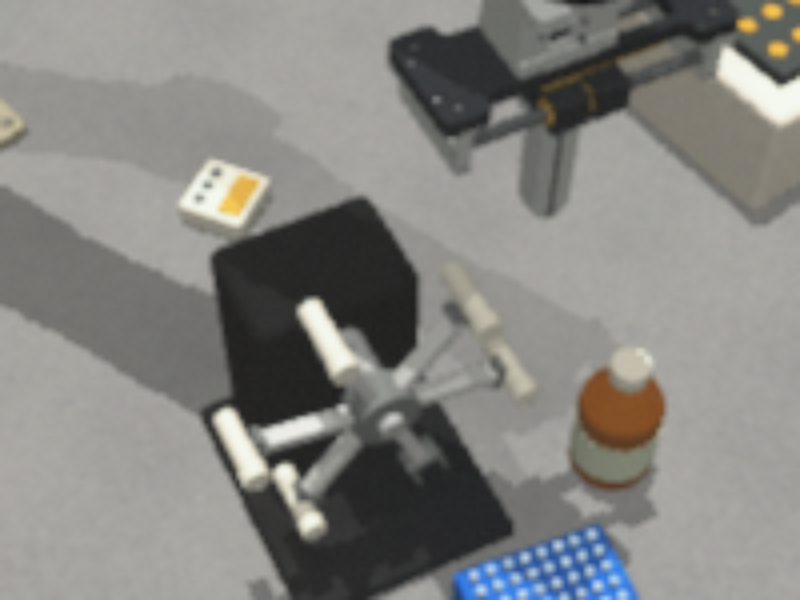

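```bash
python3 -m inch '[{"x":0.011,"y":-0.014,"z":0,"rx":0,"ry":0,"rz":0},{"x":0,"y":0,"z":-0.025,"rx":0,"ry":0,"rz":0},{"x":0,"y":0,"z":-0.025,"rx":0,"ry":0,"rz":0},{"x":0,"y":0,"z":-0.025,"rx":0,"ry":0,"rz":0},{"x":0,"y":0,"z":0,"rx":0,"ry":0,"rz":0}]'
python3 - <<'E'
from h import *
s,A=state()
print('per 10mm -y:',(-10*YR/800).round(4))
E
```

```text
clock: 3.07
ee_pos: [642.7, 161.0, 233.3]
tcp_rot: [0.095, 0.702, -0.097, 0.7]
contact_force: [-0.4, -0.4, -0.3]
width: 0.6
t 3.07 tcp [642.7 161.  233.3] wheel xyz [  2.2 107.7  68.3] F [-0.4 -0.4 -0.3] w 0.6 q [-0.39  0.63  0.18  1.44 -0.12  1.08  1.11]
per 10mm -y: [-0.0035 -0.012  -0.    ]
```

```bash
python3 -m inch '[{"x":-0.0028,"y":-0.0096,"z":0,"rx":0,"ry":0,"rz":0},{"x":-0.0028,"y":-0.0096,"z":0,"rx":0,"ry":0,"rz":0},{"x":-0.0018,"y":-0.006,"z":0,"rx":0,"ry":0,"rz":0},{"x":-0.0018,"y":-0.006,"z":0.001,"rx":0,"ry":0,"rz":0},{"x":-0.0018,"y":-0.006,"z":0.001,"rx":0,"ry":0,"rz":0}]'
python3 -m inch '[{"x":-0.0018,"y":-0.006,"z":0.002,"rx":0,"ry":0,"rz":0},{"x":-0.0018,"y":-0.006,"z":0.002,"rx":0,"ry":0,"rz":0},{"x":-0.0018,"y":-0.006,"z":0.002,"rx":0,"ry":0,"rz":0},{"x":-0.0018,"y":-0.006,"z":0.002,"rx":0,"ry":0,"rz":0},{"x":-0.0018,"y":-0.006,"z":0.002,"rx":0,"ry":0,"rz":0}]'
python3 - <<'E'
from h import *
s,A=state()
f=grab('scene')
cv2.imwrite('pics/s2.png',cv2.resize(f['color'][90:240,220:420],(800,600)))
E
```

```text
clock: 3.48
ee_pos: [636.3, 134.1, 239.1]
tcp_rot: [0.098, 0.699, -0.094, 0.702]
contact_force: [1.4, 6.8, 7.4]
width: 0.5
clock: 3.9
ee_pos: [631.3, 117.1, 250.8]
tcp_rot: [0.099, 0.697, -0.089, 0.705]
contact_force: [0.8, 13.2, 20.9]
width: 0.1
t 3.9 tcp [631.3 117.1 250.8] wheel xyz [ 3.7 62.4 85.8] F [ 0.8 13.2 20.9] w 0.1 q [-0.33  0.57  0.18  1.5  -0.12  1.06  1.19]
```

View pics/s2.png

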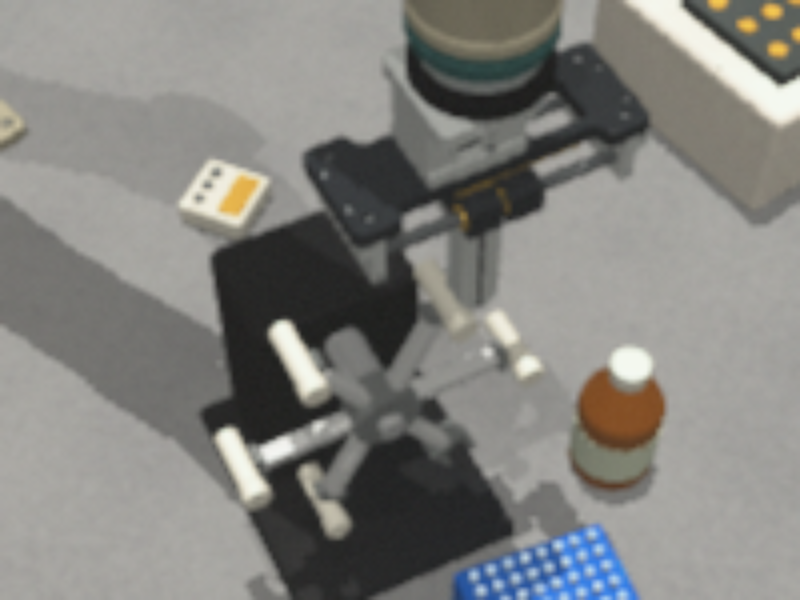

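```bash
python3 -m inch '[{"x":0,"y":0,"z":0.006,"rx":0,"ry":0,"rz":0},{"x":0,"y":0,"z":0.006,"rx":0,"ry":0,"rz":0},{"x":0,"y":0,"z":0,"rx":0,"ry":0,"rz":0}]'
python3 - <<'E'
from h import *
s,A=state()
E
```

```text
clock: 4.2
ee_pos: [628.1, 108.9, 256.5]
tcp_rot: [0.097, 0.7, -0.095, 0.702]
contact_force: [-0.6, 3.4, 9.1]
width: 0.6
t 4.2 tcp [628.1 108.9 256.5] wheel xyz [ 2.8 53.6 91.5] F [-0.6  3.4  9.1] w 0.6 q [-0.33  0.57  0.19  1.5  -0.11  1.09  1.18]
```

```bash
python3 -m inch '[{"x":0.004,"y":0.014,"z":0.004,"rx":0,"ry":0,"rz":0},{"x":0.002,"y":0.006,"z":-0.01,"rx":0,"ry":0,"rz":0},{"x":0,"y":0,"z":-0.016,"rx":0,"ry":0,"rz":0},{"x":0,"y":0,"z":0,"rx":0,"ry":0,"rz":0}]'
python3 - <<'E'
from h import *
s,A=state()
f=grab('scene')
cv2.imwrite('pics/s3.png',cv2.resize(f['color'][90:240,220:420],(800,600)))
E
```

```text
clock: 4.53
ee_pos: [629.9, 124.5, 233.0]
tcp_rot: [0.095, 0.703, -0.096, 0.698]
contact_force: [-0.9, -0.1, -0.5]
width: 0.3
t 4.53 tcp [629.9 124.5 233. ] wheel xyz [ 0.2 69.1 68. ] F [-0.9 -0.1 -0.5] w 0.3 q [-0.35  0.6   0.18  1.5  -0.12  1.06  1.16]
```

View pics/s3.png

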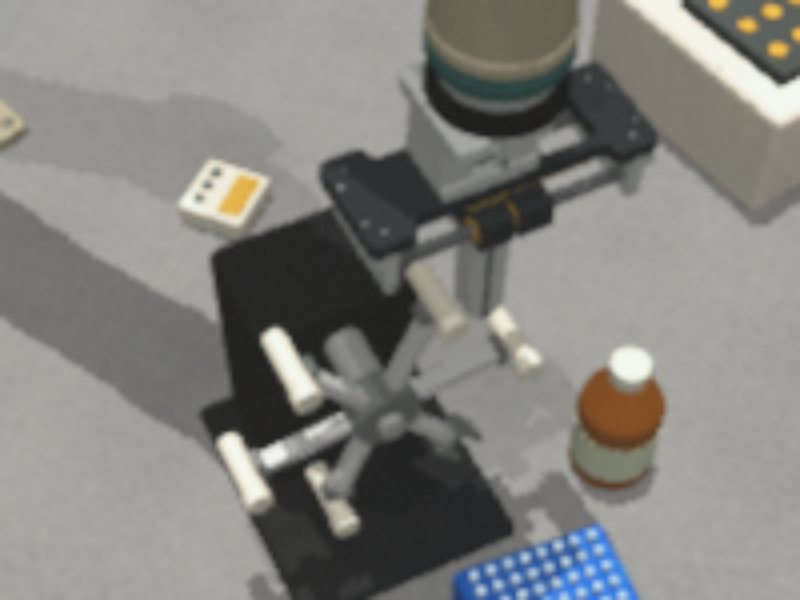

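```bash
cat >> h.py <<'E'
def angle(save=None):
    out=[]
    for n in('scene','top'):
        f=grab(n); C=cloud(f); c=f['color'].astype(int)
        if save and n=='scene': cv2.imwrite('pics/'+save,cv2.resize(f['color'][90:240,220:420],(800,600)))
        d=np.array(f['eye'])-C; d/=np.linalg.norm(d,axis=-1,keepdims=True)
        D=C-7*d-HUB; x=D@XR;y=D@YR;z=D[...,2];rad=np.hypot(y,z)
        w=(c.min(-1)>110)&(abs(x)<30)&(rad>90)&(rad<106)&(c[...,2]-c[...,0]>3)
        if w.sum()<5: continue
        w2=w.astype(np.uint8)
        th=np.rad2deg(np.arctan2(-y[w],z[w])); out.append(th)
        # per-tube clusters
    th=np.concatenate(out); ph=np.rad2deg(np.angle(np.exp(6j*np.deg2rad(th)).mean()))/6; ev=abs(np.exp(6j*np.deg2rad(th)).mean())
    res=[]
    for k in range(6):
        a=ph+60*k; dd=(th-a+180)%360-180; m=abs(dd)<15
        res.append((round((a+180)%360-180,1),int(m.sum()),round(float(np.median(dd[m])),1) if m.any() else None))
    print('mod60 phase',round(ph,1),'coh',round(ev,2),res)
E
python3 - <<'E'
from h import *
angle()
E
```

```text
mod60 phase -23.4 coh 0.96 [(np.float64(-23.4), 132, -1.2), (np.float64(36.6), 230, -0.7), (np.float64(96.6), 199, 0.7), (np.float64(156.6), 124, 0.1), (np.float64(-143.4), 0, None), (np.float64(-83.4), 94, 0.5)]
```

```bash
python3 -m inch '[{"x":-0.0018,"y":-0.006,"z":0,"rx":0,"ry":0,"rz":0},{"x":-0.0018,"y":-0.006,"z":0.002,"rx":0,"ry":0,"rz":0},{"x":-0.0018,"y":-0.006,"z":0.003,"rx":0,"ry":0,"rz":0},{"x":-0.0018,"y":-0.006,"z":0.0025,"rx":0,"ry":0,"rz":0},{"x":-0.0018,"y":-0.006,"z":0.0025,"rx":0,"ry":0,"rz":0}]'
python3 -m inch '[{"x":-0.0018,"y":-0.006,"z":0.002,"rx":0,"ry":0,"rz":0},{"x":-0.0018,"y":-0.006,"z":0.0015,"rx":0,"ry":0,"rz":0},{"x":-0.0018,"y":-0.006,"z":0.001,"rx":0,"ry":0,"rz":0},{"x":-0.0018,"y":-0.006,"z":0.001,"rx":0,"ry":0,"rz":0},{"x":-0.0018,"y":-0.006,"z":0,"rx":0,"ry":0,"rz":0}]'
python3 -c "
from h import *
state();angle()"
```

```text
clock: 5.1
ee_pos: [624.8, 99.8, 245.3]
tcp_rot: [0.096, 0.7, -0.096, 0.701]
contact_force: [0.3, 0.5, -0.1]
width: 0.1
clock: 5.52
ee_pos: [617.8, 76.0, 249.4]
tcp_rot: [0.096, 0.7, -0.096, 0.701]
contact_force: [0.5, 0.9, 0.9]
width: 0.6
t 5.52 tcp [617.8  76.  249.4] wheel xyz [ 2.2 19.1 84.4] F [0.5 0.9 0.9] w 0.6 q [-0.28  0.55  0.19  1.55 -0.11  1.05  1.23]
mod60 phase 2.0 coh 0.96 [(np.float64(2.0), 132, -1.4), (np.float64(62.0), 171, 0.8), (np.float64(122.0), 101, 0.5), (np.float64(-178.0), 50, 0.7), (np.float64(-118.0), 2, 2.6), (np.float64(-58.0), 118, -0.4)]
```

```bash
python3 -m inch '[{"x":-0.002,"y":-0.006,"z":0,"rx":0,"ry":0,"rz":0},{"x":-0.002,"y":-0.006,"z":-0.0005,"rx":0,"ry":0,"rz":0},{"x":-0.002,"y":-0.006,"z":-0.001,"rx":0,"ry":0,"rz":0},{"x":-0.0018,"y":-0.006,"z":-0.0015,"rx":0,"ry":0,"rz":0},{"x":-0.0018,"y":-0.006,"z":-0.002,"rx":0,"ry":0,"rz":0}]'
python3 -m inch '[{"x":-0.0018,"y":-0.006,"z":-0.002,"rx":0,"ry":0,"rz":0},{"x":-0.0018,"y":-0.006,"z":-0.0025,"rx":0,"ry":0,"rz":0},{"x":-0.0018,"y":-0.006,"z":-0.003,"rx":0,"ry":0,"rz":0},{"x":-0.0018,"y":-0.006,"z":-0.0035,"rx":0,"ry":0,"rz":0},{"x":-0.0018,"y":-0.006,"z":-0.004,"rx":0,"ry":0,"rz":0}]'
python3 -m inch '[{"x":-0.0018,"y":-0.006,"z":-0.004,"rx":0,"ry":0,"rz":0},{"x":-0.0018,"y":-0.006,"z":-0.005,"rx":0,"ry":0,"rz":0},{"x":0,"y":0,"z":0,"rx":0,"ry":0,"rz":0}]'
python3 -c "
from h import *
state();angle('s4.png')"
```

```text
clock: 6.03
ee_pos: [609.8, 51.9, 245.0]
tcp_rot: [0.096, 0.701, -0.096, 0.701]
contact_force: [0.7, 1.4, 1.5]
width: 0.5
clock: 6.45
ee_pos: [602.6, 27.7, 232.9]
tcp_rot: [0.096, 0.701, -0.096, 0.701]
contact_force: [-0.7, 0.4, 2.4]
width: 0.5
clock: 6.7
ee_pos: [599.1, 17.0, 225.0]
tcp_rot: [0.096, 0.701, -0.097, 0.7]
contact_force: [-0.3, 0.8, 0.2]
width: 0.7
t 6.7 tcp [599.1  17.  225. ] wheel xyz [  0.9 -42.7  60. ] F [-0.3  0.8  0.2] w 0.7 q [-0.19  0.54  0.19  1.64 -0.11  0.97  1.33]
mod60 phase -17.1 coh 0.96 [(np.float64(-17.1), 118, -1.2), (np.float64(42.9), 118, -1.6), (np.float64(102.9), 95, 0.3), (np.float64(162.9), 70, 1.0), (np.float64(-137.1), 92, 1.6), (np.float64(-77.1), 15, 3.3)]
```

View pics/s4.png

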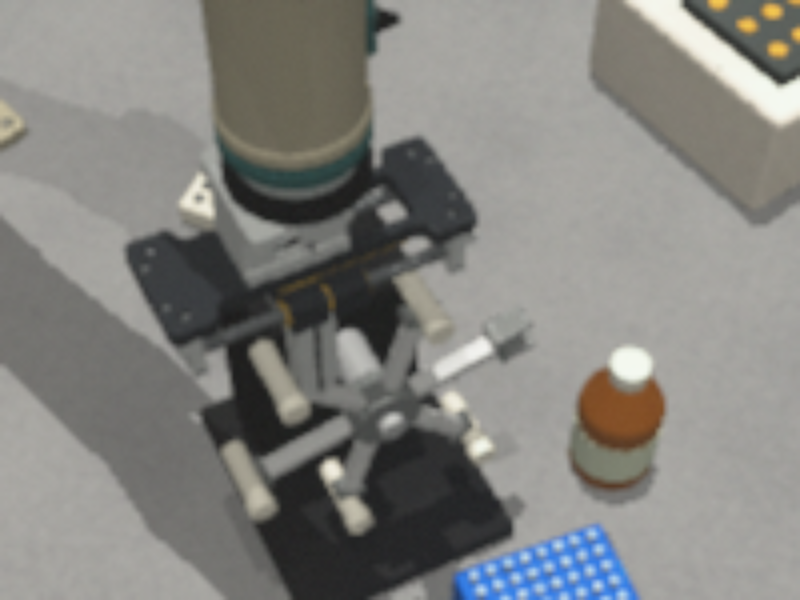

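```bash
python3 -m inch '[{"x":0.002,"y":0.006,"z":0.01,"rx":0,"ry":0,"rz":0},{"x":0,"y":0,"z":0.03,"rx":0,"ry":0,"rz":0},{"x":0,"y":0,"z":0.03,"rx":0,"ry":0,"rz":0},{"x":0,"y":0,"z":0.014,"rx":0,"ry":0,"rz":0},{"x":0.006,"y":0.02,"z":0,"rx":0,"ry":0,"rz":0}]'
python3 -m inch '[{"x":0.01,"y":0.036,"z":0,"rx":0,"ry":0,"rz":0},{"x":0.01,"y":0.036,"z":0,"rx":0,"ry":0,"rz":0},{"x":0.01,"y":0.034,"z":0,"rx":0,"ry":0,"rz":0},{"x":0,"y":0,"z":0,"rx":0,"ry":0,"rz":0}]'
python3 -c "
from h import *
s,_=state();print(((r2w(0,66,68)-s['ee_pos'])/800).round(4));angle()"
```

```text
clock: 7.22
ee_pos: [608.0, 36.4, 297.4]
tcp_rot: [0.097, 0.698, -0.098, 0.703]
contact_force: [-0.4, -1.1, 0.3]
width: 0.6
clock: 7.55
ee_pos: [630.8, 133.7, 293.1]
tcp_rot: [0.094, 0.701, -0.09, 0.701]
contact_force: [-0.3, 0.9, -1.3]
width: 0.5
t 7.55 tcp [630.8 133.7 293.1] wheel xyz [ -1.5  78.2 128.1] F [-0.3  0.9 -1.3] w 0.5 q [-0.35  0.55  0.18  1.42 -0.11  1.18  1.15]
[-0.0024 -0.0152 -0.0751]
mod60 phase -16.9 coh 0.96 [(np.float64(-16.9), 130, -1.1), (np.float64(43.1), 227, -0.7), (np.float64(103.1), 186, 0.2), (np.float64(163.1), 107, 0.3), (np.float64(-136.9), 73, 2.0), (np.float64(-76.9), 2, 2.7)]
```

```bash
python3 -m inch '[{"x":-0.002,"y":-0.01,"z":-0.02,"rx":0,"ry":0,"rz":0},{"x":0,"y":-0.005,"z":-0.025,"rx":0,"ry":0,"rz":0},{"x":0,"y":0,"z":-0.025,"rx":0,"ry":0,"rz":0},{"x":0,"y":0,"z":-0.005,"rx":0,"ry":0,"rz":0},{"x":0,"y":0,"z":0,"rx":0,"ry":0,"rz":0}]'
python3 -m inch '[{"x":-0.0018,"y":-0.006,"z":0,"rx":0,"ry":0,"rz":0},{"x":-0.0018,"y":-0.006,"z":0.002,"rx":0,"ry":0,"rz":0},{"x":-0.0018,"y":-0.006,"z":0.002,"rx":0,"ry":0,"rz":0},{"x":-0.0018,"y":-0.006,"z":0.002,"rx":0,"ry":0,"rz":0},{"x":-0.0018,"y":-0.006,"z":0.002,"rx":0,"ry":0,"rz":0}]'
python3 -m inch '[{"x":-0.0018,"y":-0.006,"z":0.0015,"rx":0,"ry":0,"rz":0},{"x":-0.0018,"y":-0.006,"z":0.0015,"rx":0,"ry":0,"rz":0},{"x":-0.0018,"y":-0.006,"z":0.001,"rx":0,"ry":0,"rz":0},{"x":-0.0018,"y":-0.006,"z":0.0005,"rx":0,"ry":0,"rz":0},{"x":-0.0018,"y":-0.006,"z":0,"rx":0,"ry":0,"rz":0}]'
python3 -c "
from h import *
state();angle()"
```

```text
clock: 8.07
ee_pos: [627.8, 111.0, 232.2]
tcp_rot: [0.096, 0.701, -0.097, 0.7]
contact_force: [0.6, 0.1, 1.0]
width: 0.6
clock: 8.48
ee_pos: [621.8, 87.9, 240.4]
tcp_rot: [0.096, 0.7, -0.096, 0.701]
contact_force: [-0.2, 1.0, -0.5]
width: 0.3
clock: 8.9
ee_pos: [614.2, 64.0, 243.2]
tcp_rot: [0.096, 0.701, -0.096, 0.701]
contact_force: [-0.1, 0.0, -1.1]
width: 0.1
t 8.9 tcp [614.2  64.  243.2] wheel xyz [ 2.1  6.6 78.2] F [-0.1  0.  -1.1] w 0.1 q [-0.26  0.55  0.18  1.57 -0.11  1.03  1.25]
mod60 phase 9.3 coh 0.96 [(np.float64(9.3), 127, -1.4), (np.float64(69.3), 110, -0.3), (np.float64(129.3), 86, 0.4), (np.float64(-170.7), 45, 1.2), (np.float64(-110.7), 86, 1.1), (np.float64(-50.7), 3, 3.2)]
```

```bash
python3 -m inch '[{"x":-0.002,"y":-0.006,"z":-0.001,"rx":0,"ry":0,"rz":0},{"x":-0.002,"y":-0.006,"z":-0.001,"rx":0,"ry":0,"rz":0},{"x":-0.002,"y":-0.006,"z":-0.0015,"rx":0,"ry":0,"rz":0},{"x":-0.0018,"y":-0.006,"z":-0.002,"rx":0,"ry":0,"rz":0},{"x":-0.0018,"y":-0.006,"z":-0.002,"rx":0,"ry":0,"rz":0}]'
python3 -m inch '[{"x":-0.0018,"y":-0.006,"z":-0.0025,"rx":0,"ry":0,"rz":0},{"x":-0.0018,"y":-0.006,"z":-0.003,"rx":0,"ry":0,"rz":0},{"x":-0.0018,"y":-0.006,"z":-0.003,"rx":0,"ry":0,"rz":0},{"x":-0.0018,"y":-0.006,"z":-0.003,"rx":0,"ry":0,"rz":0},{"x":0,"y":0,"z":0,"rx":0,"ry":0,"rz":0}]'
python3 -c "
from h import *
state();angle('s5.png')"
```

```text
clock: 9.42
ee_pos: [606.7, 39.9, 237.0]
tcp_rot: [0.096, 0.7, -0.096, 0.701]
contact_force: [0.7, 1.5, -0.8]
width: 0.4
clock: 9.83
ee_pos: [599.9, 19.4, 227.2]
tcp_rot: [0.096, 0.701, -0.097, 0.7]
contact_force: [-0.0, -0.1, 0.1]
width: 0.5
t 9.83 tcp [599.9  19.4 227.2] wheel xyz [  0.9 -40.2  62.2] F [-0.  -0.1  0.1] w 0.5 q [-0.19  0.54  0.18  1.64 -0.11  0.98  1.32]
mod60 phase -19.5 coh 0.97 [(np.float64(-19.5), 4, -9.0), (np.float64(40.5), 114, -1.4), (np.float64(100.5), 96, 0.1), (np.float64(160.5), 72, 1.3), (np.float64(-139.5), 65, 2.2), (np.float64(-79.5), 202, -0.2)]
```

View pics/s5.png

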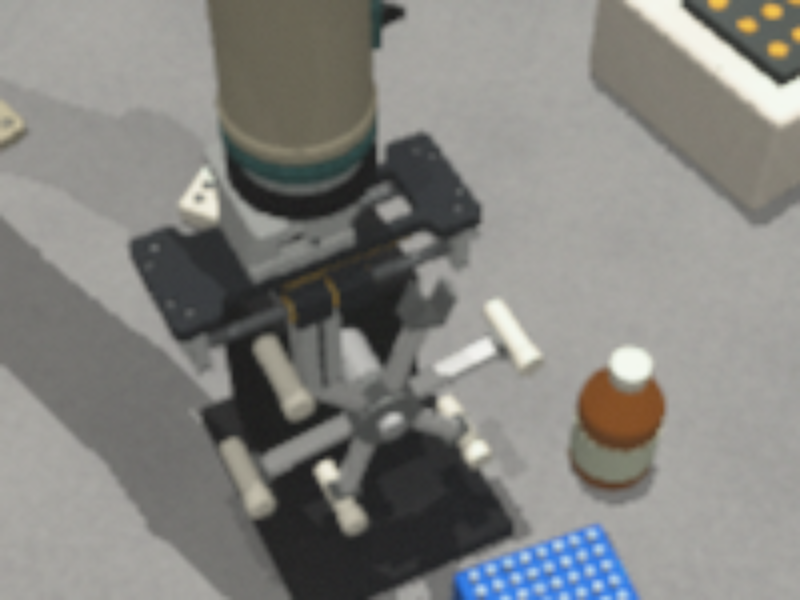

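```bash
python3 -m inch '[{"x":0.002,"y":0.006,"z":0.01,"rx":0,"ry":0,"rz":0},{"x":0,"y":0,"z":0.03,"rx":0,"ry":0,"rz":0},{"x":0,"y":0,"z":0.03,"rx":0,"ry":0,"rz":0},{"x":0,"y":0,"z":0.014,"rx":0,"ry":0,"rz":0},{"x":0.006,"y":0.02,"z":0,"rx":0,"ry":0,"rz":0}]'
python3 -m inch '[{"x":0.01,"y":0.036,"z":0,"rx":0,"ry":0,"rz":0},{"x":0.01,"y":0.036,"z":0,"rx":0,"ry":0,"rz":0},{"x":0.01,"y":0.034,"z":0,"rx":0,"ry":0,"rz":0},{"x":0,"y":0,"z":0,"rx":0,"ry":0,"rz":0},{"x":0,"y":0,"z":0,"rx":0,"ry":0,"rz":0}]'
python3 -c "
from h import *
s,_=state();print(((r2w(0,74,70)-s['ee_pos'])/800).round(4));angle()"
```

```text
clock: 10.35
ee_pos: [608.9, 38.5, 299.5]
tcp_rot: [0.097, 0.698, -0.098, 0.703]
contact_force: [0.4, -0.3, 0.5]
width: 0.2
clock: 10.77
ee_pos: [631.2, 129.6, 295.2]
tcp_rot: [0.094, 0.701, -0.094, 0.701]
contact_force: [0.4, -0.0, -0.1]
width: 0.6
t 10.77 tcp [631.2 129.6 295.2] wheel xyz [  0.   74.3 130.2] F [ 0.4 -0.  -0.1] w 0.6 q [-0.35  0.55  0.18  1.41 -0.1   1.19  1.14]
[-0.0002 -0.0003 -0.0752]
mod60 phase -19.1 coh 0.97 [(np.float64(-19.1), 4, -9.6), (np.float64(40.9), 224, -1.0), (np.float64(100.9), 187, -0.0), (np.float64(160.9), 114, 0.2), (np.float64(-139.1), 62, 1.9), (np.float64(-79.1), 100, -0.3)]
```

```bash
python3 -m inch '[{"x":0,"y":0,"z":-0.025,"rx":0,"ry":0,"rz":0},{"x":0,"y":0,"z":-0.025,"rx":0,"ry":0,"rz":0},{"x":0,"y":0,"z":-0.025,"rx":0,"ry":0,"rz":0},{"x":0,"y":0,"z":0,"rx":0,"ry":0,"rz":0},{"x":-0.0018,"y":-0.006,"z":0,"rx":0,"ry":0,"rz":0}]'
python3 -m inch '[{"x":-0.0018,"y":-0.006,"z":0,"rx":0,"ry":0,"rz":0},{"x":-0.0018,"y":-0.006,"z":0.001,"rx":0,"ry":0,"rz":0},{"x":-0.0018,"y":-0.006,"z":0.002,"rx":0,"ry":0,"rz":0},{"x":-0.0018,"y":-0.006,"z":0.002,"rx":0,"ry":0,"rz":0},{"x":-0.0018,"y":-0.006,"z":0.002,"rx":0,"ry":0,"rz":0}]'
python3 -m inch '[{"x":-0.0016,"y":-0.005,"z":0.0015,"rx":0,"ry":0,"rz":0},{"x":-0.0016,"y":-0.005,"z":0.001,"rx":0,"ry":0,"rz":0},{"x":0,"y":0,"z":0,"rx":0,"ry":0,"rz":0}]'
python3 -c "
from h import *
state();angle('s6.png')"
```

```text
clock: 11.28
ee_pos: [629.4, 121.5, 234.8]
tcp_rot: [0.096, 0.701, -0.096, 0.7]
contact_force: [0.4, -0.5, 0.5]
width: 0.4
clock: 11.7
ee_pos: [623.2, 97.4, 241.8]
tcp_rot: [0.096, 0.7, -0.096, 0.701]
contact_force: [0.7, 1.6, 0.6]
width: 0.6
clock: 11.95
ee_pos: [619.8, 88.4, 243.0]
tcp_rot: [0.096, 0.701, -0.097, 0.701]
contact_force: [0.2, -0.3, -0.6]
width: 0.6
t 11.95 tcp [619.8  88.4 243. ] wheel xyz [ 0.7 31.6 78. ] F [ 0.2 -0.3 -0.6] w 0.6 q [-0.29  0.56  0.17  1.54 -0.11  1.04  1.21]
mod60 phase -1.7 coh 0.97 [(np.float64(-1.7), 0, None), (np.float64(58.3), 212, -0.6), (np.float64(118.3), 106, 0.4), (np.float64(178.3), 58, 0.7), (np.float64(-121.7), 80, 1.0), (np.float64(-61.7), 115, -0.7)]
```

View pics/s6.png

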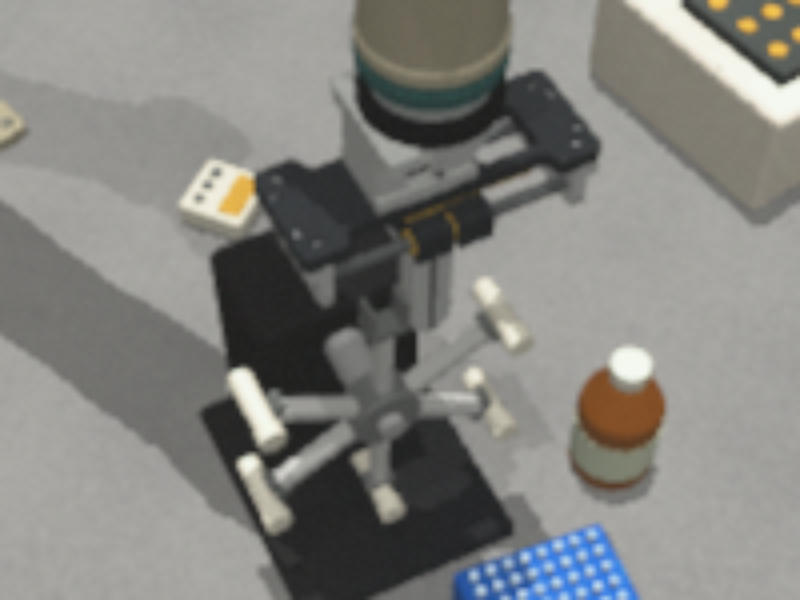

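```bash
python3 -m inch '[{"x":-0.0007,"y":-0.0024,"z":0,"rx":0,"ry":0,"rz":0},{"x":-0.0006,"y":-0.002,"z":0,"rx":0,"ry":0,"rz":0},{"x":0,"y":0,"z":0,"rx":0,"ry":0,"rz":0}]'
python3 -c "
from h import *
state();angle()"
python3 -m inch '[{"x":0.004,"y":0.014,"z":0,"rx":0,"ry":0,"rz":0},{"x":0.004,"y":0.014,"z":0.01,"rx":0,"ry":0,"rz":0},{"x":0,"y":0,"z":0.04,"rx":0,"ry":0,"rz":0},{"x":0,"y":0,"z":0.04,"rx":0,"ry":0,"rz":0},{"x":0,"y":0,"z":0.04,"rx":0,"ry":0,"rz":0}]'
python3 -m inch '[{"x":0.006,"y":0.03,"z":0.03,"rx":0,"ry":0,"rz":0},{"x":0,"y":0.04,"z":0.02,"rx":0,"ry":0,"rz":0},{"x":0,"y":0.04,"z":0,"rx":0,"ry":0,"rz":0},{"x":0,"y":0.04,"z":0,"rx":0,"ry":0,"rz":0},{"x":0,"y":0.04,"z":0,"rx":0,"ry":0,"rz":0}]'
python3 -m inch '[{"x":-0.02,"y":0.04,"z":0,"rx":0,"ry":0,"rz":0},{"x":-0.02,"y":0.04,"z":0,"rx":0,"ry":0,"rz":0},{"x":-0.02,"y":0.04,"z":0,"rx":0,"ry":0,"rz":0},{"x":0,"y":0,"z":0,"rx":0,"ry":0,"rz":0},{"x":0,"y":0,"z":0,"rx":0,"ry":0,"rz":0}]'
python3 - <<'E'
from h import *
state();angle('s7.png');f=grab('top')
cv2.imwrite('pics/t7.png',cv2.resize(f['color'][140:290,220:420],(800,600)))
# displacement check vs start
for n in('scene','top'):
    a=cv2.imread('pics/'+n+'0.png');b=grab(n)['color']
    Q=cloud(ft) if 0 else None
ft=grab('top');Q=cloud(ft)
m=(abs(Q[...,2]-203)<6)&(ft['color'].max(-1)<70); m[:, :220]=0;m[:,420:]=0
print(m.sum(),cv2.minAreaRect(Q[m][:,:2].astype(np.float32)),Q[m][:,2].mean())
a=cv2.imread('pics/top0.png');d=cv2.absdiff(a,ft['color']).max(-1)
for nm,(u0,v0,u1,v1) in dict(bottle=(232,178,264,210),jar=(366,214,396,242),tip=(270,150,322,196),plate=(328,165,380,206)).items():
    print(nm,int((d[v0:v1,u0:u1]>40).sum()))
E
```

```text
clock: 12.3
ee_pos: [618.7, 86.6, 242.5]
tcp_rot: [0.096, 0.701, -0.096, 0.7]
contact_force: [0.5, 0.4, 0.8]
width: 0.4
t 12.3 tcp [618.7  86.6 242.5] wheel xyz [ 0.1 29.5 77.5] F [0.5 0.4 0.8] w 0.4 q [-0.29  0.56  0.17  1.55 -0.11  1.04  1.21]
mod60 phase -0.6 coh 0.97 [(np.float64(-0.6), 0, None), (np.float64(59.4), 212, -0.5), (np.float64(119.4), 113, 0.4), (np.float64(179.4), 56, 0.7), (np.float64(-120.6), 78, 0.9), (np.float64(-60.6), 109, -0.9)]
clock: 12.82
ee_pos: [625.3, 110.0, 347.5]
tcp_rot: [0.095, 0.701, -0.096, 0.7]
contact_force: [-0.4, -1.1, -0.6]
width: 0.6
clock: 13.23
ee_pos: [630.2, 263.3, 387.2]
tcp_rot: [0.096, 0.7, -0.095, 0.701]
contact_force: [-0.0, 0.5, 0.2]
width: 0.4
clock: 13.65
ee_pos: [580.3, 360.8, 386.2]
tcp_rot: [0.094, 0.701, -0.093, 0.7]
contact_force: [0.1, 0.2, -0.0]
width: 0.3
t 13.65 tcp [580.3 360.8 386.2] wheel xyz [-113.7  281.9  221.2] F [ 0.1  0.2 -0. ] w 0.3 q [-0.68  0.58  0.16  1.12 -0.09  1.46  0.77]
mod60 phase -0.8 coh 0.97 [(np.float64(-0.8), 1, 6.6), (np.float64(59.2), 210, -0.2), (np.float64(119.2), 119, 0.4), (np.float64(179.2), 55, 0.8), (np.float64(-120.8), 117, 0.1), (np.float64(-60.8), 213, -0.6)]
1612 ((514.6844482421875, 86.289794921875), (117.58975219726562, 83.44181060791016), 73.26151275634766) 201.41437742572865
bottle 0
jar 0
tip 0
plate 2
```

View pics/s7.png

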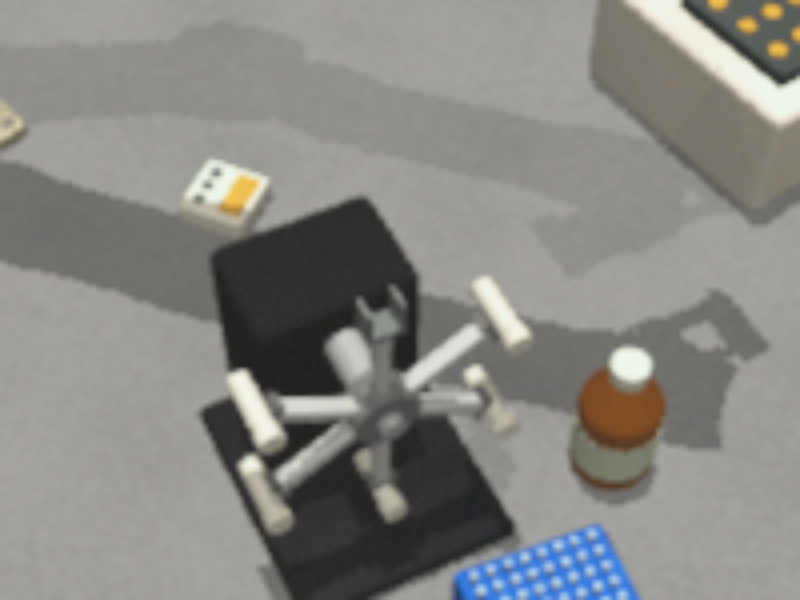

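View pics/t7.png

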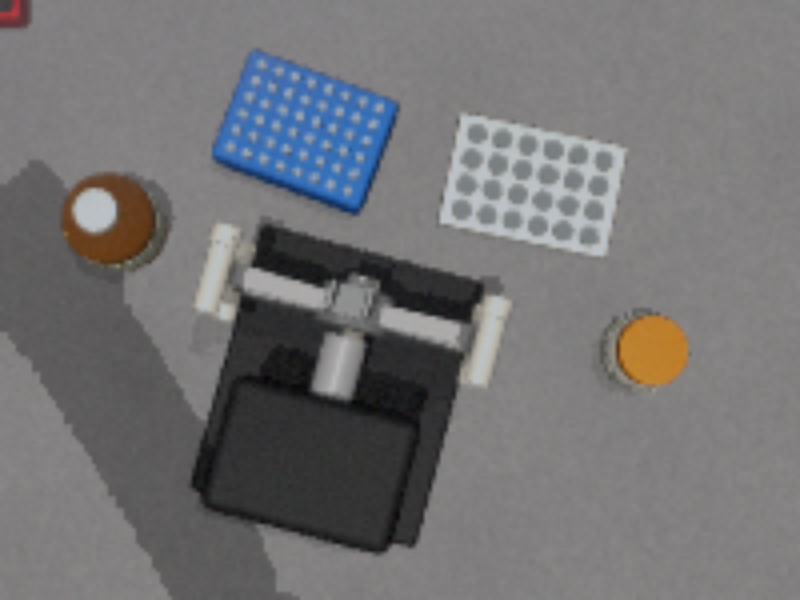

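The pictures show the empty fork straight up above the hub at scene crop (382, 310). The rotator and bystanders are where they began, and the arm is clear of everything, so I'm handing in.

```bash
python3 -c "
from h import *
r.hand_in(); state()"
```

```text
the job is handed in; nothing more can be done
the job is handed in; nothing more can be done
```

The wheel now stands with the empty clip straight up, and I handed the job in at about 14 s of the 72 s allowed. With the shut fingertips pointing down, I pushed the wheel's top towards the rotator's -y, spoke after spoke, about 160° in all. The last push was on the clip's own spoke; then I withdrew.

**Last checks before handing in:**
- **Clip angle:** about -0.8° (0.014 rad) from vertical, measured from the tubes in both cameras. It read -0.6° just before the fingers withdrew and -0.8° after, so the wheel stayed put.
- **Rotator:** upright and within 1 mm of where it began. Its top face measured 0.5° different in yaw, which is within measuring noise.
- **Bystanders:** the before and after top pictures show no change for the bottle, jar and tip box, and 2 stray pixels for the well plate.
- **Arm:** about 300 mm clear of the wheel, with no contact force.

**What went wrong:** my first push, on a spoke leaning back by about 40°, began to jam because I did not raise the fingers enough along its arc. The force reached about 13 N sideways and 21 N vertically, under the 50 N limit. The sideways part is about the 12 N tipping figure, but the rotator did not move. I eased off, went in again lower, and followed the arc, after which the force readings stayed around 1–3 N.

The hand-in gave no verdict, and no reading was possible afterwards.

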